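# Find and press the concealed catch of a bedside cabinet

## Task

Check the lift-up top of this bedside cabinet: feel lightly with a fingertip along the metal strip in its front rail until you find the press plate of the concealed catch, and push it in so that the top is released. Then take the hand away and let the top rise by itself until it stands fully open; do not push or pry the top, do not pick anything up, and leave the things on and around the cabinet where they are.

Things in the scene. Friction and masses are not known exactly. Their poses are not given: they have to be found in the camera images.
- cabinet: Brown wooden bedside cabinet on the bench, fixed: 500 wide (its y) x 330 deep (x) x 150 high, turned up to 0.3 rad. Origin: centre of its underside; x from front to back, z up. Its white drawer front (not used; 173 in front of the origin) faces the robot. Upper side flat at 150: a fixed front rail (x -165 to -85), then the lift-up top, flush with it.
- channel (a point): Centre of a shallow straight channel in the front rail, on its floor, 148 above the bench; axes as the cabinet, y along the channel. The channel is 50 wide (x) and 210 long (y), sunk 2 into the rail and floored with a plain rigid strip of bare metal: meet it slowly (about 20 mm per s). Somewhere along this strip is the catch's press plate.
- catch (a joint): Press plate, in m straight down: 0 at rest, 0.005 fully in (so 7 mm below the strip's face, finger inside the opening). Sprung: 2 N to start, 6 N fully in, comes back by itself. Same metal as the strip, 40 (x) x 52 (y), 2 below the strip's face in an opening 44 x 56, on the channel's centre line, its middle up to 70 either way from the channel's centre: find it by touch or by the thin dark gap round it.
- lid: Lift-up top: wooden board 464 (its y) x 230 (x) x 16 hinged along its back edge. Origin: middle of its front edge, on the upper face, 42 behind the channel's centre line. Its z is vertical when closed, leans back 1.25 rad fully open. Let go when the plate is about 3.5 mm in; springs (2 N at the front edge) then raise it in 2 to 3 s. It can meet a hand that stays over it; the way clear is up and towards the robot.
- varnish: Small amber bottle of touch-up varnish, 34 across, 62 high, loose, standing on the front rail near one end (about 185 from the middle); origin at the centre of its underside. Not to be moved.
- tin: Small flat steel tin, 42 across, 32 high, loose, standing on the front rail near the other end; origin at the centre of its underside. Not to be moved.
- tape: Roll of brown packing tape lying flat on the bench beside the cabinet, 104 across, 48 high, loose; origin at the centre of its underside. Not to be moved.
- pear: Ornamental pear standing on the bench beside the cabinet, 74 across, 92 high, loose; origin at the centre of its underside. Not to be moved.

How it is judged:
By the outcome, as a careful person would: the job done as asked, in the order asked, and still so for the second after the job is handed in, with the robot touching nothing.
It also fails if it takes over 54 s, if anything falls off the work surface, if the arm or the gripper's body presses on something with over 40 N, if the wrist force passes 120 N, or if a joint passes its speed limit or range.

## Robot

A 6-joint arm with a two-finger parallel gripper is mounted at the origin on the work surface. World frame = base frame: x ahead of the robot, y to its left, z up, the work surface at z = 0. Lengths are in m, angles in rad, forces in N, time in s.
With the tool pointing down it reaches from about 0.4 to 0.825 m from the base axis. Payload 7 kg.
Tool frame: the origin (TCP) lies between the finger pads; the fingertips stand 25 mm ahead of it and the grasp point (between the pads) lies 6 mm ahead of it (arm.tip_extent is the z of the fingertips in the tool frame, in m); z points along the fingers, x is the direction in which the jaws open and shut, and the axes are right-handed (so a half turn about z gives the same grasp; the last joint's range is limited). The gripper opens to 88 mm and grips with 3 to 60 N. Pads are 19 mm wide; open, the fingers measure 130 mm over their backs; the gripper's body (78 mm by 193 mm) begins 47 mm behind the grasp point.
Start: joints at [1.578, 0.359, 0.012, 0, -1.224, -0.288], TCP at [0.187, 0.649, 0.252] pointing down, gripper open.
Joint ranges: [-3.07, 3.07], [-1.43, 2.12], [-1.02, 1.25], [-3.03, 1.67], [-3.05, -0], [-3.03, 3.03]. Speed limits (rad/s): [2.39, 2.39, 3.01, 3.14, 3.14, 3.14].

## Interface

Orientations are given as [roll, pitch, yaw] about the fixed x, y, z axes, in that order (R = Rz(yaw) Ry(pitch) Rx(roll)).
In Python, from station import monitor, grab_frame, job_done, arm gives the robot as it stands.
- The arm moves only by the shell command python3 -m jog 'ROWS' [FORCE]. ROWS is JSON, a list that holds one entry, the list of rows, each a list of 7 numbers: the shift along the world's x, y, z in m, then the turn, a rotation vector about the world's x, y, z in rad, then the opening, from 0 (shut) to 1 (fully open). In form: [[[dx, dy, dz, ax, ay, az, claw], ...]]. A call has 1 to 20 rows; each row shifts and turns the commanded pose from where the row before left it; what a row does not reach is not made up. A row lasts 1/8 s, in which the tool goes at most 62.5 mm and 10.7 degrees, less where a joint would pass 70% of its speed; a pose out of reach is approached as far as the arm can. A call is refused whole if a number of a shift passes 0.0625 or a number of a turn 0.188, either way. A call with a gripper value outside its range is refused whole. The fingers move at their own pace and stop on an object; FORCE is the grip in N (left out, the last holds). Time passes only in rows, so rows that do not move let the fingers close. It gives the time, the measured TCP pose, the force and the opening at its end, in the units of the state.
- monitor.get_state(): the state, without advancing time (a new reading comes with each control period).
- grab_frame(name): name is "scene" or "top" or "wrist"; returns a dict with "pixels" (384x512x3 uint8, red, green, blue), "K" (3x3 intrinsics, pixels), "k1" (the pictures are not rectified: a ray, as slopes to the right and down, at radius r is drawn at 1 + k1 r^2 times it, then the intrinsics apply), "view" (4x4, takes a point from world to camera coordinates); the wrist camera has in their place "hand_eye" (4x4, takes a point from camera to tool coordinates, whose origin is the TCP and whose axes are the tool frame's). Camera axes: x right, y down, z forward; pixel columns grow to the right and rows downward; lengths in m; the calibration is good to about 2 mm. A picture is of the moment at which its call begins: read the wrist's pose just before it. There is no depth.
- job_done(): hands the job in, once; it reports no verdict.
The state is a dict: "t": time; "q": joint angles; "qd": joint speeds; "joint_efforts": joint torques, N m; "eef_pos": TCP position; "ee_rot": TCP orientation; "force": force on the tool from outside, world axes, zero at the start; "moment": the same for the moment, N m; "width": finger opening in m.
Only numpy, scipy, OpenCV 4.12 (cv2) and the standard library are available. Lean on these libraries where they do the work, as an engineer would, in place of code of your own. Each camera call takes 0.05 s, during which the arm holds its last target.

## Working session

There is one attempt and no reset: what is moved stays moved. The work goes in short steps, Python scripts to look and compute and a shell command to move; the robot and the scene stay as the last step left them, time stands still between calls to the robot, and variables do not carry over. Pictures are saved under pics/ and viewed, and the job is handed in when it is done.

```bash
ls; mkdir -p pics
python3 - <<'E'
from station import monitor, grab_frame, arm
import cv2
s=monitor.get_state(); print(s)
print(arm.tip_extent)
for n in("scene","top","wrist"):
    f=grab_frame(n); cv2.imwrite(f"pics/{n}0.png",f["pixels"][:,:,::-1]); print(n,f["K"].tolist(),f["k1"],(f.get("view") if n!="wrist" else f["hand_eye"]).tolist())
E
```

```text
pics
{'t': 0.0, 'q': array([ 1.57808116e+00,  3.59379590e-01,  1.10427409e-02, -3.48137072e-04,
       -1.22408802e+00, -2.88113237e-01]), 'qd': array([ 1.12300205e-03,  1.51928939e-03, -2.41025159e-04, -1.50924244e-03,
        6.73650939e-05,  8.69498294e-04]), 'joint_efforts': array([-8.63951955e-04, -5.82716918e+01,  2.93047106e+01,  6.99704289e+00,
        6.87337102e-03, -1.72168834e-04]), 'eef_pos': array([0.18696797, 0.64811729, 0.25062071]), 'ee_rot': array([-3.14144365e+00, -1.65441911e-03, -1.85174342e+00]), 'force': array([ 0.20794289, -0.26945955, -0.38796758]), 'moment': array([ 0.0086403 ,  0.00892439, -0.03624081]), 'width': 0.0876123899110697}
0.025
scene [[405.2687478783548, 0.0, 259.7297478608828], [0.0, 405.2687478783548, 191.23615083210464], [0.0, 0.0, 1.0]] 0.042761266143063754 [[0.9833109365547958, -0.18080789207315226, -0.020201688439179022, -0.5331386432143247], [-0.13869380168723308, -0.6731137522626389, -0.7264171707004543, 0.16822356119041204], [0.11774392309275582, 0.7170957974210794, -0.6869570480719687, 0.9853724223128213], [0.0, 0.0, 0.0, 1.0]]
top [[406.33522589737726, 0.0, 252.05587688616922], [0.0, 406.33522589737726, 189.67385059830522], [0.0, 0.0, 1.0]] -0.042233054951777434 [[-0.0018353430154551963, -0.9996355827176552, 0.02693201219273098, -0.0007282678776584955], [-0.9860178006889889, -0.002678666494013442, -0.16661849078137447, 0.5443243321393173], [0.16662991400245258, -0.026861245513706954, -0.9856535624898778, 1.1276657832222097], [0.0, 0.0, 0.0, 1.0]]
wrist [[318.41499303527405, 0.0, 254.0422227687263], [0.0, 318.41499303527405, 193.31667020705672], [0.0, 0.0, 1.0]] -0.09109526499517152 [[0.9999998433119777, -0.00012491144911846972, 0.0005456859443015639, 4.023589874813105e-05], [-4.987503410968071e-05, 0.9510306611826798, 0.3090965528809976, -0.08405278277193483], [-0.0005575737627451508, -0.3090965316653751, 0.9510305059376035, -0.13297967649253617], [0.0, 0.0, 0.0, 1.0]]
```

View pics/top0.png

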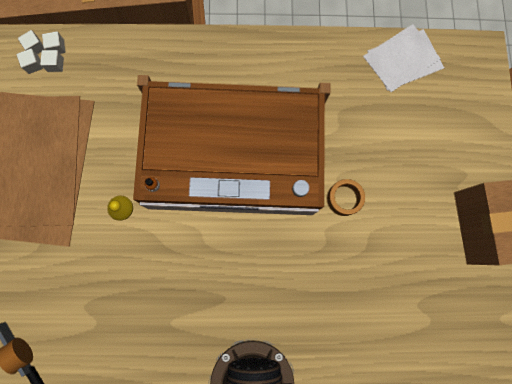

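View pics/scene0.png

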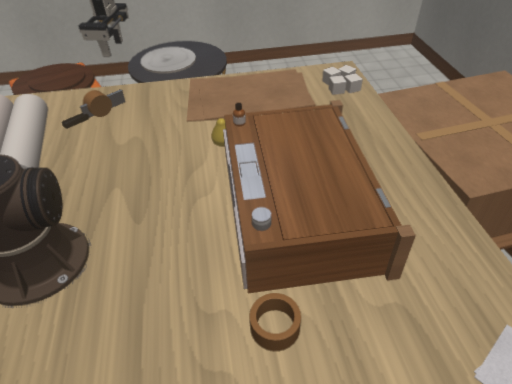

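View pics/wrist0.png

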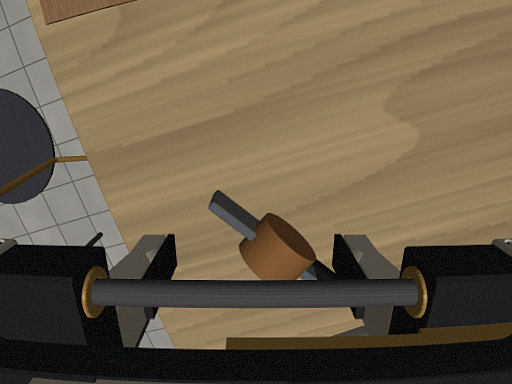

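The top view shows the cabinet, with the channel strip at about (190-270, 178-199) and a gap outline near (229,188). The varnish is at (151,183), the tin at (301,188), the tape at (347,197) and the pear at (120,207). I'll enlarge this area.

Run:
```python
import cv2
a=cv2.imread('pics/top0.png')[165:220,125:345]; cv2.imwrite('pics/topc.png',cv2.resize(a[:, 55:155],None,fx=8,fy=8,interpolation=cv2.INTER_CUBIC))
a=cv2.imread('pics/scene0.png')[130:210,210:290]; cv2.imwrite('pics/scenec.png',cv2.resize(a,None,fx=7,fy=7,interpolation=cv2.INTER_CUBIC))
```

```text
(no output)
```

View pics/topc.png

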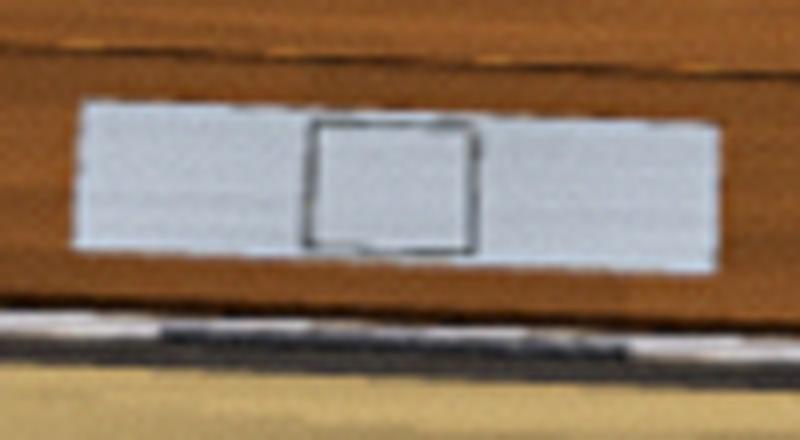

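View pics/scenec.png

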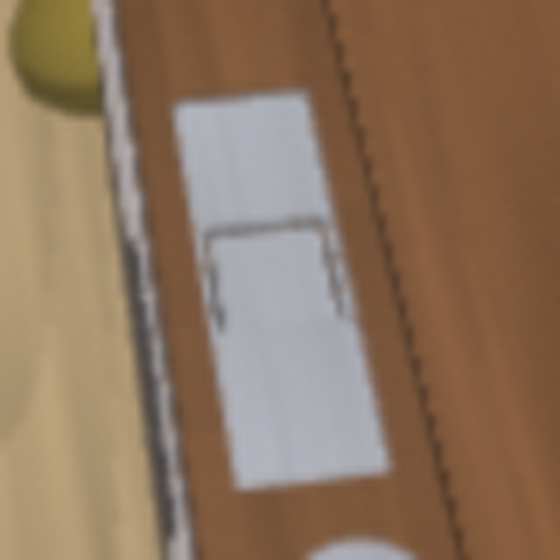

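The top crop (8x, offset 180,165) shows the strip's corners at (82,101), (720,122), (718,272) and (73,249). The opening's corners are at (312,121), (478,124), (473,253) and (306,247). The scene crop shows the plate in the same place.

```bash
cat > h.py <<'E'
import numpy as np, cv2
from station import grab_frame, monitor
def w(f,u,v,z):
    K=f['K'];k=f['k1'];p=np.array([(u-K[0,2])/K[0,0],(v-K[1,2])/K[1,1]]);q=p.copy()
    for _ in range(20): q=p/(1+k*(q@q))
    V=np.array(f['view']);R=V[:3,:3];c=-R.T@V[:3,3];d=R.T@np.array([q[0],q[1],1]);return c+d*(z-c[2])/d[2]
def proj(f,P):
    V=np.array(f['view']);c=V[:3,:3]@P+V[:3,3];q=c[:2]/c[2];q=q*(1+f['k1']*(q@q));return f['K'][:2,:2]@q+f['K'][:2,2]
E
python3 - <<'E'
from h import *
f=grab_frame('top')
S=[(82,101),(720,122),(718,272),(73,249)];P=[(312,121),(478,124),(473,253),(306,247)]
g=lambda L,z:np.array([w(f,(x+.5)/8-.5+180,(y+.5)/8-.5+165,z) for x,y in L])
s=g(S,.149);p=g(P,.148);print(s,p,s.mean(0),p.mean(0))
e=(s[0]+s[3]-s[1]-s[2])/2; print(np.linalg.norm(e), 'yaw',np.arctan2(-e[0],e[1]))
for n,u,v,z in(("varn",151,183,.2),("tin",301,187.5,.182),("tape",347,197,.04),("pear",115,206,.09)):print(n,w(f,u,v,z))
f=grab_frame('scene')
s=np.array([w(f,(x+.5)/7-.5+210,(y+.5)/7-.5+130,.149) for x,y in [(175,104),(308,94),(390,470),(237,490)]]);print(s.mean(0));e=(s[0]+s[1]-s[2]-s[3])/2;print(np.linalg.norm(e),np.arctan2(-e[0],e[1]))
s=np.array([w(f,(x+.5)/7-.5+210,(y+.5)/7-.5+130,.148) for x,y in [(207,234),(322,222)]]);print(s.mean(0))
E
```

```text
[[ 0.5597819   0.1663329   0.149     ]
 [ 0.55342679 -0.04403314  0.149     ]
 [ 0.50333348 -0.04292372  0.149     ]
 [ 0.51046131  0.16809904  0.149     ]] [[0.55350544 0.09063101 0.148     ]
 [0.5526764  0.03590713 0.148     ]
 [0.50960563 0.03739938 0.148     ]
 [0.51146491 0.09209301 0.148     ]] [0.53175087 0.06186877 0.149     ] [0.5318131  0.06400763 0.148     ]
0.21080222558654452 yaw -0.03198550012579433
varn [0.53446429 0.25629797 0.2       ]
tin [ 0.52726336 -0.12211606  0.182     ]
tape [ 0.52435491 -0.27779708  0.04      ]
pear [0.49033331 0.37736301 0.09      ]
[0.52947857 0.06104148 0.149     ]
0.2067433408123934 -0.041162885760057284
[0.53021903 0.08860527 0.148     ]
```

```bash
python3 -m jog '[[[0.0216,-0.0324,0.015,0,0,-0.18,0],[0.0216,-0.0324,0.015,0,0,-0.18,0],[0.0216,-0.0324,0.015,0,0,-0.18,0],[0.0216,-0.0324,0.015,0,0,-0.18,0],[0.0216,-0.0324,0,0,0,-0.18,0],[0.0216,-0.0324,0,0,0,-0.18,0],[0.0216,-0.0324,0,0,0,-0.18,0],[0.0216,-0.0324,0,0,0,-0.18,0],[0.0216,-0.0324,0,0,0,-0.18,0],[0.0216,-0.0324,0,0,0,-0.18,0],[0.0216,-0.0324,0,0,0,-0.18,0],[0.0216,-0.0324,0,0,0,-0.18,0],[0.0216,-0.0324,0,0,0,-0.18,0],[0.0216,-0.0324,0,0,0,-0.18,0],[0.0216,-0.0324,0,0,0,-0.18,0],[0.0216,-0.0324,0,0,0,-0.18,0],[0,0,0,0,0,0,0],[0,0,0,0,0,0,0]]]' 20
python3 - <<'E'
from h import *
s=monitor.get_state();print(s['eef_pos'],s['ee_rot'],s['force'],s['q'],s['t'])
cv2.imwrite('pics/w1.png',grab_frame('wrist')['pixels'][:,:,::-1])
cv2.imwrite('pics/s1.png',grab_frame('scene')['pixels'][:,:,::-1])
E
```

```text
t: 2.5
eef_pos: [0.5325, 0.1301, 0.3114]
ee_rot: [-3.141, -0.0, 1.552]
force: [0.1, 0.3, 0.0]
width: 0.0005
[0.53252822 0.13006681 0.3114114 ] [-3.14128264e+00 -5.08242037e-05  1.55226597e+00] [0.06415864 0.29553389 0.00461959] [ 5.96849323e-01  1.15309336e-01 -1.73211628e-01 -2.29952983e-04
 -1.28249917e+00 -2.18611060e+00] 2.5
```

View pics/w1.png

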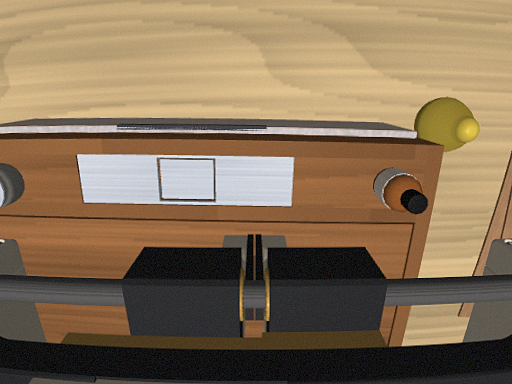

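View pics/s1.png

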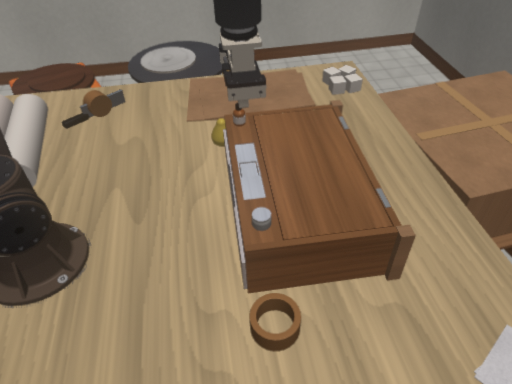

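The wrist view shows the opening at about (158-215, 157-201) and the strip at (78-294, 154-206). The closed fingers are at (255,245), and the varnish and pear are well to the right.

Run:
```python
from h import *
from scipy.spatial.transform import Rotation as Ro
s=monitor.get_state();T=np.eye(4);T[:3,:3]=Ro.from_euler('xyz',s['ee_rot']).as_matrix();T[:3,3]=s['eef_pos']
f=grab_frame('wrist');f['view']=np.linalg.inv(T@f['hand_eye'])
p=np.array([w(f,u,v,.148) for u,v in[(159,157.5),(215,159),(214,201),(158,199.5)]]);print(p,p.mean(0))
p=np.array([w(f,u,v,.149) for u,v in[(77.5,154),(294,157),(293,206.5),(85,203)]]);print(p,p.mean(0))
im=f['pixels'][145:215,70:300,::-1]; cv2.imwrite('pics/w1c.png',cv2.resize(im,None,fx=3.4,fy=3.4,interpolation=cv2.INTER_CUBIC))
```

```text
[[0.50663855 0.04035524 0.148     ]
 [0.50925113 0.09391993 0.148     ]
 [0.55140806 0.0906327  0.148     ]
 [0.54892183 0.03477552 0.148     ]] [0.52905489 0.06492085 0.148     ]
[[ 0.50083821 -0.03977095  0.149     ]
 [ 0.5084106   0.16867654  0.149     ]
 [ 0.55817716  0.16871079  0.149     ]
 [ 0.55114739 -0.04117913  0.149     ]] [0.52964334 0.06410931 0.149     ]
```

View pics/w1c.png

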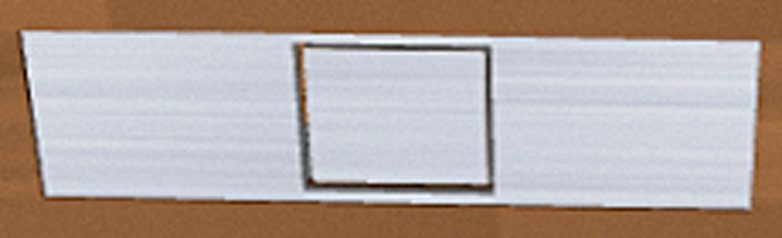

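```bash
python3 -m jog '[[[0,0,-0.02,0,0,0,0],[0,0,-0.02,0,0,0,0],[0,0,-0.02,0,0,0,0],[0,0,-0.02,0,0,0,0],[0,0,-0.02,0,0,0,0],[0,0,-0.016,0,0,0,0],[0,0,-0.01,0,0,0,0],[0,0,-0.0025,0,0,0,0],[0,0,-0.0025,0,0,0,0],[0,0,-0.002,0,0,0,0],[0,0,-0.0015,0,0,0,0],[0,0,0,0,0,0,0]]]'
```

```text
t: 4.15
eef_pos: [0.5327, 0.1301, 0.1771]
ee_rot: [3.141, -0.0, 1.552]
force: [0.1, -0.4, -0.2]
width: 0.0001
```

```bash
python3 -m jog '[[[0,0,-0.001,0,0,0,0],[0,0,-0.001,0,0,0,0]]]'
```

```text
t: 4.4
eef_pos: [0.5327, 0.1302, 0.1751]
ee_rot: [3.141, -0.0, 1.552]
force: [0.5, -0.5, 1.6]
width: 0.0003
```

```bash
python3 -m jog '[[[0,0,-0.001,0,0,0,0],[0,0,-0.0005,0,0,0,0]]]'
```

```text
t: 4.65
eef_pos: [0.5327, 0.1301, 0.1735]
ee_rot: [-3.142, 0.0, 1.552]
force: [-0.3, 0.0, -0.1]
width: 0.0006
```

```bash
python3 -m jog '[[[0,0,-0.0007,0,0,0,0],[0,0,-0.0003,0,0,0,0]]]'
```

```text
t: 4.9
eef_pos: [0.5327, 0.1301, 0.1733]
ee_rot: [3.141, 0.0, 1.552]
force: [-3.9, 1.1, 8.4]
width: 0.0006
```

```bash
python3 -m jog '[[[0,0,-0.0003,0,0,0,0],[0,0,0,0,0,0,0]]]'
```

```text
t: 5.15
eef_pos: [0.5327, 0.1301, 0.1733]
ee_rot: [3.141, -0.0, 1.552]
force: [-4.9, -0.2, 8.6]
width: 0.0004
```

The strip is rigid at TCP z 0.1733 (8.5 N). Next I'll lift slightly and move along to the plate.

```bash
python3 -m jog '[[[0,0,0.0025,0,0,0,0],[0,0,0.0035,0,0,0,0],[-0.001,-0.022,0,0,0,0,0],[-0.001,-0.022,0,0,0,-0.015,0],[-0.001,-0.022,0,0,0,0,0],[0,0,0,0,0,0,0],[0,0,-0.0025,0,0,0,0],[0,0,-0.002,0,0,0,0],[0,0,-0.001,0,0,0,0],[0,0,0,0,0,0,0]]]'
```

```text
t: 6.4
eef_pos: [0.5296, 0.0644, 0.1726]
ee_rot: [-3.141, 0.0, 1.537]
force: [0.7, -0.4, 0.2]
width: 0.0005
```

```bash
python3 -m jog '[[[0,0,-0.001,0,0,0,0],[0,0,-0.001,0,0,0,0],[0,0,0,0,0,0,0]]]'
```

```text
t: 6.78
eef_pos: [0.5297, 0.0643, 0.1709]
ee_rot: [3.141, -0.0, 1.537]
force: [-1.4, 1.0, 2.1]
width: 0.0004
```

```bash
python3 -m jog '[[[0,0,-0.001,0,0,0,0],[0,0,0,0,0,0,0]]]'
```

```text
t: 7.02
eef_pos: [0.5297, 0.0643, 0.1699]
ee_rot: [3.141, -0.0, 1.537]
force: [-1.8, 1.7, 3.5]
width: 0.0006
```

The plate was found 2 mm lower and yields at about 2 N. Now I'll push it in and retract up and towards the robot.

```bash
python3 -m jog '[[[0,0,-0.0015,0,0,0,0],[0,0,-0.0015,0,0,0,0],[0,0,-0.0006,0,0,0,0]]]'; python3 -c "
from h import *
cv2.imwrite('pics/s2.png',grab_frame('scene')['pixels'][:,:,::-1])"
```

```text
t: 7.4
eef_pos: [0.5298, 0.0643, 0.1664]
ee_rot: [3.141, -0.0, 1.537]
force: [-1.9, 2.4, 6.1]
width: 0.0008
```

```bash
python3 -m jog '[[[0,0,0.006,0,0,0,0],[0,0,0.015,0,0,0,0],[-0.01,0,0.025,0,0,0,0],[-0.03,0,0.03,0,0,0,0],[-0.03,0,0.03,0,0,0,0],[-0.03,0,0.02,0,0,0,0],[-0.02,0,0,0,0,0,0],[0,0,0,0,0,0,0]]]'; python3 -c "
from h import *
cv2.imwrite('pics/s3.png',grab_frame('scene')['pixels'][:,:,::-1])"
```

```text
t: 8.45
eef_pos: [0.4088, 0.0639, 0.2935]
ee_rot: [3.14, -0.001, 1.537]
force: [0.8, 0.3, 0.5]
width: 0.0004
```

View pics/s3.png

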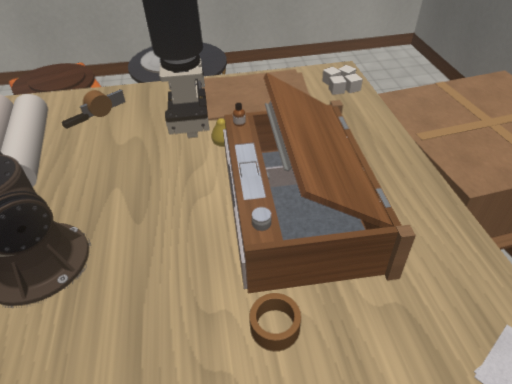

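The lid is rising by itself and the hand is clear at about (187,110). I'll wait for it to open fully.

```bash
python3 -m jog '[[[0,0,0,0,0,0,0],[0,0,0,0,0,0,0],[0,0,0,0,0,0,0],[0,0,0,0,0,0,0],[0,0,0,0,0,0,0],[0,0,0,0,0,0,0],[0,0,0,0,0,0,0],[0,0,0,0,0,0,0],[0,0,0,0,0,0,0],[0,0,0,0,0,0,0],[0,0,0,0,0,0,0],[0,0,0,0,0,0,0],[0,0,0,0,0,0,0],[0,0,0,0,0,0,0],[0,0,0,0,0,0,0],[0,0,0,0,0,0,0],[0,0,0,0,0,0,0],[0,0,0,0,0,0,0],[0,0,0,0,0,0,0],[0,0,0,0,0,0,0]]]'
python3 - <<'E'
from h import *
a=grab_frame('scene');b=grab_frame('top')
cv2.imwrite('pics/s4.png',a['pixels'][:,:,::-1]);cv2.imwrite('pics/t4.png',b['pixels'][:,:,::-1])
# expected front-edge corners at 1.25 rad
yaw=-.033;R=np.array([[np.cos(yaw),-np.sin(yaw),0],[np.sin(yaw),np.cos(yaw),0],[0,0,1]])
O=np.array([.530,.063,0])
for y in(-.232,.232):
    P=O+R@np.array([.042+.23-.23*np.cos(1.25),y,.15+.23*np.sin(1.25)]);print(proj(a,P),proj(b,P))
E
```

```text
t: 11.0
eef_pos: [0.4097, 0.0641, 0.2922]
ee_rot: [3.142, -0.0, 1.537]
force: [1.0, -0.1, 0.4]
width: 0.0006
[377.90647296 143.39937008] [335.37279397  85.92938396]
[312.2501119   33.86936262] [123.54666069  77.58656061]
```

View pics/s4.png

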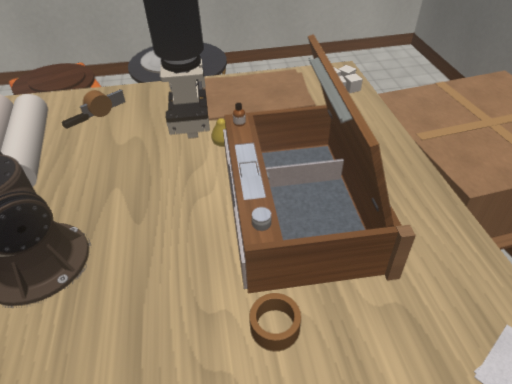

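View pics/t4.png

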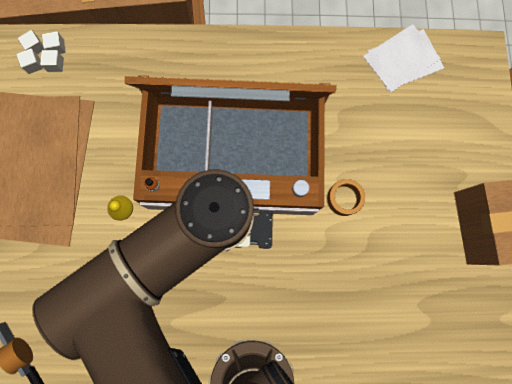

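The top stands fully open: its front-edge corners are at about (312,38) in the scene view and (335,87) in the top view, against predicted (312,34) and (335,86). All four loose things are at the same pixels as before.

```bash
python3 -c "
from station import job_done
print(job_done())"
```

```text
the job is handed in; nothing more can be done
None
```

The catch is released and the lift-up top rose by itself to fully open. I handed the job in at about 11 s of the 54 s.

- **Finding the plate:** The cameras showed the gap round the plate near the middle of the strip. I touched the strip once beside it with the closed fingertips, and it was rigid at 8.6 N. I then lifted slightly, moved along and met the plate about 2 mm lower, giving at about 2 N. I tapped at these two places rather than sliding a fingertip along the whole strip.
- **Pressing it:** I pushed the plate about 5 mm in at 6 N, then took the hand away up and towards the robot.
- **Last checks:** The lid's front-edge corners were within about 4 pixels of where I predicted them for a full 1.25 rad opening. The varnish, tin, tape and pear were at the same pixels as at the start. The wrist force was about 1 N with the hand clear. No check failed or disagreed.

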